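# Re-zero a slide speed control and set it to the third click

### The arm

A 7-joint arm with a two-finger parallel gripper is mounted at the origin on a cart in front of the work surface, level with it; the furniture and walls round the work are solid. World frame = base frame: x ahead of the robot, y to its left, z up, the work surface at z = 0. Lengths are in m, angles in rad, forces in N, time in s.
With the tool pointing down it reaches from about 0.4 to 0.875 m from the base axis. Payload 6.5 kg.
Tool frame: the origin (TCP) lies on the centre line of the jaws, within the pads' length; the fingertips stand ctrl.tip_reach ahead of it and the grasp point (between the pads) lies 11 mm behind it (ctrl.tip_reach is the distance from the TCP to the fingertips, in m); z points along the fingers, y is the line along which they close (so a half turn about z gives the same grasp; the last joint's range is limited). The gripper opens to 88 mm and grips with 3 to 60 N. Pads are 18 mm wide; open, the fingers measure 123 mm over their backs; the gripper's body (75 mm by 187 mm) begins 45 mm behind the grasp point.
Start: joints at [-1.416, 0.536, -0.004, 1.538, 0.003, 1.067, -0.071], TCP at [0.142, 0.634, 0.247] pointing down, gripper open.
Joint ranges: [-2.7, 2.7], [-0.37, 2.16], [-1.27, 1.26], [0.24, 2.4], [-1.31, 4.45], [0.19, 1.91], [-2.76, 2.76]. Speed limits (rad/s): [2.39, 2.39, 3.14, 3.14, 3.14, 3.14, 3.14].

### API

Orientations are given as [roll, pitch, yaw] about the fixed x, y, z axes, in that order (R = Rz(yaw) Ry(pitch) Rx(roll)).
In Python, from rig import ctrl gives the robot as it stands. The module is installed in compiled form; this text tells all that it offers.
- The arm moves only by the tool drive_tool, never from a script. Its argument "series" is a list of rows, each an object of numbers: "x", "y", "z": the shift along the tool's x, y, z in units of 40 mm (1.0 is 40 mm); "spin": the turn about the tool's z in rad. A call has 1 to 10 rows; each row is the pose to reach, as a shift and turn from the pose commanded when the call began, along the tool's axes at that moment; what a row does not reach only later rows make up. A row lasts 1/8 s, in which the tool goes at most 62.5 mm and 10.7 degrees, less where a joint would pass 70% of its speed; a pose out of reach is approached as far as the arm can. A call with a gripper value outside its range is refused whole. "claw" is the opening, from 0 (shut) to 1 (fully open), set as the call begins (left out, the last holds). The fingers move at their own pace and stop on an object; "squeeze" is the grip in N (left out, the last holds). Time passes only in rows, so rows that repeat a pose let the fingers close. It gives the time, the measured TCP pose, the force, the opening and the grip force at its end, in the units of the state.
- ctrl.observe(): the state, without advancing time (a new reading comes with each control period).
- ctrl.grab_frame(name): name is "scene" or "top"; returns the picture (420x560x3 uint8, blue, green, red); there is no depth.
- ctrl.calibration(name): a dict with "fx", "fy", "cx", "cy" (pixels), "camera_from_world" (4x4, takes a point from world to camera coordinates). Camera axes: x right, y up, looking along -z (the intrinsics and any distortion apply to the point x, -y, -z); pixel columns grow to the right and rows downward; lengths in m; the calibration is good to about 2 mm. A picture is of the moment at which its call begins. calibration takes no time and is no camera call.
- ctrl.sign_off(): hands the job in; it is judged then, once.
The state is a dict: "time": time; "joint_positions": joint angles; "joint_vel": joint speeds; "tau": joint torques, N m; "tool_pos": TCP position; "tool_rot": TCP orientation; "contact_force": force on the tool from outside, world axes, zero at the start; "wrist_torque": the same for the moment, N m; "opening": finger opening in m; "grip_force": force on a finger pad.
Only numpy, scipy, OpenCV 4.12 (cv2) and the standard library are available. Lean on these libraries where they do the work, as an engineer would, in place of code of your own. Each camera call takes 0.05 s, during which the arm holds its last target. There are 200 camera calls.

### The job

With your fingertips, push the red-handled lever of the speed control all the way back to its home end (the end with the yellow bar), then push it forward three clicks and leave it resting in the third notch from home, never letting it run on past that notch. Only push on the flat sides of the handle, do not pinch it, and leave the blue lever and everything else standing on the worktop where it is.

Things in the scene. Friction and masses are not known exactly. Their poses are not given: they have to be found in the camera images.
- red_control: Red-handled slide control, fixed: grey case 80 (x) x 160 (y) x 46 mm high, aluminium top plate, slot along the middle, six black lines at its +x side, one at each resting place of the lever, yellow bar across the plate at the home (-y) end, cable gland at the other. Origin: centre of underside; z up, +y is the way the lever runs from home. Place and yaw vary.
- red_lever (a joint): red lever travel (m) along the control's +y: 0 = home (end stop 1 mm behind), notches at 0.018, 0.036, 0.054 (third), 0.072, 0.090. Starts in the first or second notch; may still snap into it in the first half second. Each crest half-way between notches resists with up to about 6 N; once past it the lever snaps ahead into the next notch by itself and stays.
- red_handle (a point): centre of the red handle: upright flat paddle 36 mm wide (control x), 12 mm thick (control y), 36 mm high (52 to 88 mm above the worktop), over the slot; two 6 mm halves back to back. At home it stands 45 mm to -y of the control's origin and moves with the lever. Its +y flat side is pushed to go home, its -y side to go forward; the plate around is clear.
- blue_lever (a joint): travel of the blue lever on the other, otherwise identical control, rests in its second notch (0.036 m); to be left alone.
- blue_control: Blue-handled slide control, fixed: grey case 80 (x) x 160 (y) x 46 mm high, aluminium top plate, slot along the middle, six black lines at its +x side, one at each resting place of the lever, yellow bar across the plate at the home (-y) end, cable gland at the other. Origin: centre of underside; z up, +y is the way the lever runs from home. Place and yaw vary. To be left alone.
- oil_jar: white jar with black cap, 53 mm diameter, 90 mm high, loose bystander; origin under its middle
- tape: roll of tan tape lying flat, 104 mm diameter, 25 mm high, loose bystander; origin under its middle
- tube_a: brass tube standing upright, 12 mm diameter, 58 mm high, loose bystander, tips easily; origin under its middle
- tube_b: second brass tube, the same as the first, standing upright; loose bystander
- red_marker: red and white marker pen lying down, 135 mm long, 17 mm thick, loose bystander; origin under its middle

How it is judged:
On the way:
1. the red lever is back at its home end (within 4 mm) (value of joint red_lever below 0.004 m), for 0.2 s.
At the end, for the whole second after the job is handed in: The red lever rests within 4 mm of its third notch (0.054 m from home), still; the blue lever is within 4 mm of its second notch; every loose bystander is within 15 mm of where it stood, and the jar and tubes are upright (value of joint red_lever between 0.05 and 0.058 m and velocity of joint red_lever between -0.005 and 0.005 m/s and value of joint blue_lever between 0.032 and 0.04 m and distance of each of oil_jar, tape, tube_a, tube_b, red_marker from where it was at the start of the episode below 0.015 m and angle between each of tube_a, tube_b, oil_jar's own z axis and vertical below 0.3 rad); the robot touches nothing.
It fails at once if the red lever runs past the third notch (beyond 64 mm, where it would fall into the fourth) (value of joint red_lever above 0.064 m).
It fails at once if the red handle is pinched: the fingers press on both halves of the paddle at once (over 2 N each) (contact force between the fingers and red_lever_c1 above 2 N and contact force between the fingers and red_lever_c2 above 2 N).
It fails at once if the blue lever leaves its notch (by more than 6 mm) (value of joint blue_lever below 0.03 m or value of joint blue_lever above 0.042 m).
It fails at once if a bystander is moved or lifted (by more than 20 mm) (distance of any of oil_jar, tape, tube_a, tube_b, red_marker from where it was at the start of the episode above 0.02 m).
It also fails if it takes over 64 s, if anything falls off the work surface, if the arm or the gripper's body presses on something with over 40 N, if the wrist force passes 120 N, or if a joint passes its speed limit or range.

## Working session

There is one attempt and no reset: what is moved stays moved. The work goes in short steps, Python scripts to look and compute and a tool call to move; the robot and the scene stay as the last step left them, time stands still between calls to the robot, and variables do not carry over. Pictures are saved under pics/ and viewed, at most 10 in all, crops included, and the job is handed in when it is done.

Besides the shell and the picture viewer there is one more tool, called after "Request:" as a command line: name --argument value ..., lists and objects as JSON in quotes. drive_tool: Moves the arm, as the interface text tells. Its arguments: {"type":"object","properties":{"series":{"type":"array"},"claw":{"type":"number"},"squeeze":{"type":"number"}},"required":["series"]}

```bash
mkdir -p pics
cat > h.py <<'E'
import numpy as np, cv2
from rig import ctrl
def ray(cam,u,v):
    c=ctrl.calibration(cam); T=np.array(c["camera_from_world"])
    d=np.array([(u-c["cx"])/c["fx"],-(v-c["cy"])/c["fy"],-1.])
    R=T[:3,:3]; o=-R.T@T[:3,3]; return o,R.T@d
def onz(cam,u,v,z):
    o,d=ray(cam,u,v); return o+d*(z-o[2])/d[2]
def pix(cam,p):
    c=ctrl.calibration(cam); T=np.array(c["camera_from_world"]); q=T[:3,:3]@np.array(p)+T[:3,3]
    return c["cx"]+c["fx"]*q[0]/-q[2], c["cy"]+c["fy"]*-q[1]/-q[2]
E
python3 - <<'E'
from h import *
for n in("top","scene"):
    cv2.imwrite(f"pics/{n}0.png",ctrl.grab_frame(n)); c=ctrl.calibration(n); print(n,c)
print(ctrl.observe(), ctrl.tip_reach)
E
```

```text
top {'fx': 514.2744694301903, 'fy': 514.2744694301903, 'cx': 280.19297468278927, 'cy': 213.3635336043616, 'camera_from_world': array([[-0.01243626, -0.99987068,  0.01019585,  0.13333909],
       [ 0.98651582, -0.01060473,  0.16332198, -0.52039039],
       [-0.16319273,  0.01208949,  0.98652013, -1.06800144],
       [ 0.        ,  0.        ,  0.        ,  1.        ]])}
scene {'fx': 540.5754971810242, 'fy': 540.5754971810242, 'cx': 281.56196877780906, 'cy': 206.03183585307733, 'camera_from_world': array([[ 0.85266114, -0.52199929,  0.02203911, -0.38601226],
       [ 0.18636578,  0.34328608,  0.92055552, -0.22680962],
       [-0.48809505, -0.78081458,  0.3899895 , -0.66628788],
       [ 0.        ,  0.        ,  0.        ,  1.        ]])}
{'time': 0.1, 'joint_positions': array([-1.41620652,  0.53711771, -0.00445077,  1.5387178 ,  0.00261259,
        1.0672828 , -0.07120802]), 'joint_vel': array([-2.34824325e-04, -2.59424461e-03,  1.27298597e-04, -3.36894382e-03,
        3.02381221e-03, -1.12341894e-04,  3.54836852e-05]), 'tau': array([ 2.37732798e-03, -5.72086000e+01,  9.93613154e-01, -2.52233201e+01,
       -5.62687882e-02,  1.34838052e-02,  3.75572597e-05]), 'tool_pos': array([0.14224396, 0.63371895, 0.2459309 ]), 'tool_rot': array([-3.14007728e+00,  1.17261892e-04,  2.92088303e+00]), 'contact_force': array([-0.59030067, -0.69258768,  0.03246881]), 'wrist_torque': array([-0.02108471,  0.00198357,  0.00887713]), 'grip_force': 0.0, 'opening': 0.08838371042392953} 0.008
```

View pics/top0.png

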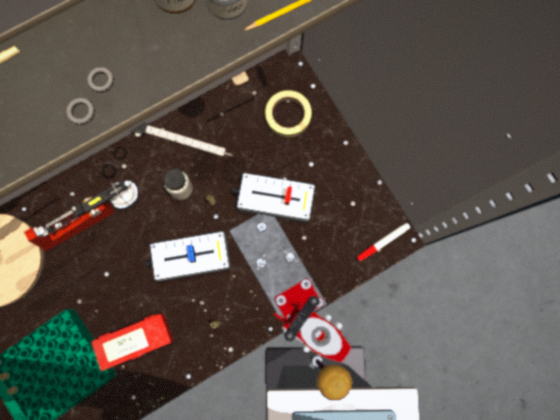

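View pics/scene0.png

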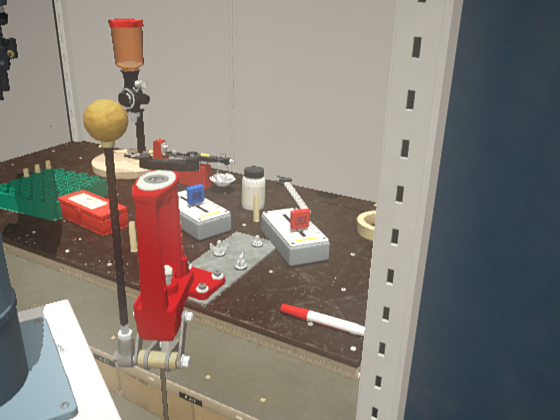

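Run:
```python
from h import *
a=cv2.imread("pics/top0.png")[150:280,130:330]; b=cv2.imread("pics/scene0.png")[150:290,160:350]
cv2.imwrite("pics/topc.png",cv2.resize(a,(800,520),interpolation=cv2.INTER_CUBIC))
cv2.imwrite("pics/scenec.png",cv2.resize(b,(760,560),interpolation=cv2.INTER_CUBIC))
```

```text
(no output)
```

View pics/topc.png

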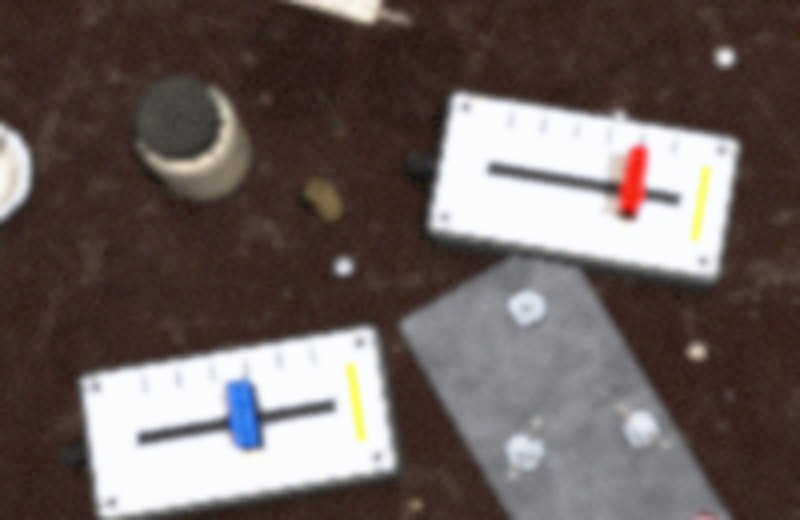

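View pics/scenec.png

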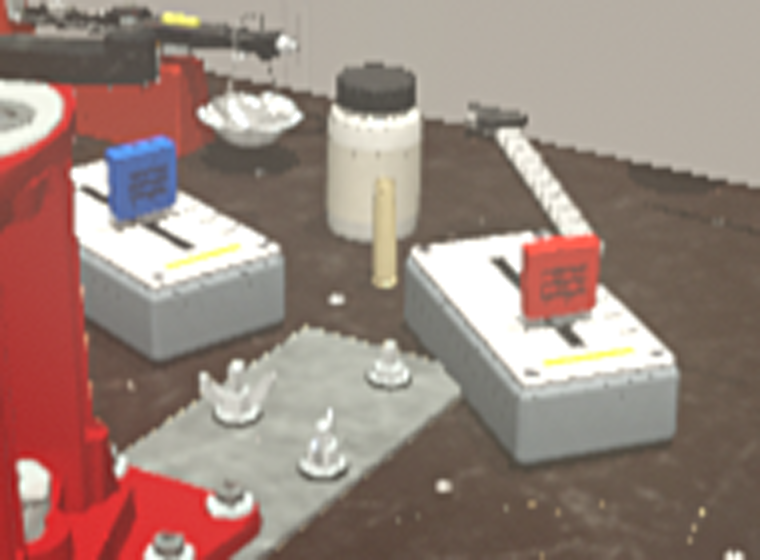

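Run:
```python
from h import *
np.set_printoptions(precision=4,suppress=True)
f=lambda p:((p[0]+.5)/4-.5+130,(p[1]+.5)/4-.5+150)
g=lambda p:((p[0]+.5)/4-.5+160,(p[1]+.5)/4-.5+150)
for n in("top","scene"): print(n,ray(n,280,210)[0])
C=[onz("top",*f(p),.046) for p in[(453,93),(738,140),(716,275),(430,236)]]
C=np.array(C);print(C, np.linalg.norm(np.diff(C,axis=0),axis=1)); c=C.mean(0)
d=(C[0]+C[3]-C[1]-C[2])[:2]; d/=np.linalg.norm(d); print("c",c,"+y dir",d,"yaw",np.arctan2(-d[0],d[1]))
S=np.array([onz("scene",*g(p),.046) for p in[(412,245),(590,233),(677,372),(518,387)]]);print("scene corners",S,S.mean(0))
e=np.array([d[1],-d[0]])
for nm,p in[("handle top",(641,146)),("handle top b",(632,213))]: 
    h=onz("top",*f(p),.088)[:2]-c[:2]; print(nm,h@e,h@d)
for nm,p,z in[("notchline",q,.046) for q in[(511,122),(545,126),(577,132),(610,137),(675,148)]]:
    h=onz("top",*f(p),z)[:2]-c[:2]; print(nm,h@e,h@d)
B=np.array([onz("top",*f(p),.046) for p in[(82,378),(375,328),(396,468),(100,517)]]);print("blue",B.mean(0))
print("jar",onz("top",*f((178,118)),.09),"tubeA",onz("top",*f((328,210)),.0),onz("top",*f((315,190)),.058))
print("tubeA scene",onz("scene",*g((384,285)),0),"tubeB scene",onz("scene",133,251,0))
def tri(a,b):
    o1,d1=ray("top",*a);o2,d2=ray("scene",*b)
    s=np.linalg.lstsq(np.c_[d1,-d2],o2-o1,rcond=None)[0]; p,q=o1+d1*s[0],o2+d2*s[1]; return (p+q)/2,np.linalg.norm(p-q)
print("ball",tri((335,381),(105,121)),"head",tri((320,335),(156,181)))
print("tape",onz("top",289,112,.02),"marker",onz("top",384,242,.01))
for z in(0,.3,.6): print("shelf",z,onz("top",140,125,z),onz("top",300,30,z))
for p in[(0.142,.634,.25),(.4,.3,.25)]:print(pix("scene",p),pix("top",p))
```

```text
top [0.3407 0.1407 1.1372]
scene [ 0.0462 -0.6439  0.4771]
[[0.6115 0.2075 0.046 ]
 [0.5837 0.0528 0.046 ]
 [0.5097 0.0664 0.046 ]
 [0.5326 0.2199 0.046 ]] [0.1571 0.0753 0.1552]
c [0.5594 0.1367 0.046 ] +y dir [0.1622 0.9868] yaw -0.16290874531968957
scene corners [[0.5395 0.2162 0.046 ]
 [0.6266 0.1863 0.046 ]
 [0.5728 0.0376 0.046 ]
 [0.5034 0.0596 0.046 ]] [0.5606 0.1249 0.046 ]
handle top 0.016982005524568505 -0.027329464514456506
handle top b -0.018891716662496505 -0.027933723294613078
notchline 0.028765957756057163 0.04461664685642326
notchline 0.029378092015361942 0.026020840683309947
notchline 0.028725602770992873 0.008335314431026985
notchline 0.028705439738214152 -0.009792351674842064
notchline 0.028033545890097235 -0.04556516393514555
blue [0.4335 0.3211 0.046 ]
jar [0.5886 0.3479 0.09  ] tubeA [0.5561 0.2805 0.    ] [0.5561 0.2804 0.058 ]
tubeA scene [0.5528 0.2689 0.    ] tubeB scene [0.2867 0.2604 0.    ]
ball (array([0.2116, 0.0484, 0.3032]), np.float64(0.0017725230470437934)) head (array([0.276 , 0.0617, 0.2062]), np.float64(0.00034186374316112794))
tape [0.7593 0.1041 0.02  ] marker [ 0.4607 -0.1013  0.01  ]
shelf 0 [0.7384 0.4467 0.    ] [0.9713 0.0741 0.    ]
shelf 0.3 [0.6335 0.366  0.3   ] [0.8049 0.0916 0.3   ]
shelf 0.6 [0.5286 0.2853 0.6   ] [0.6386 0.1092 0.6   ]
(np.float64(-0.08171088706603769), np.float64(87.9894346791295)) (np.float64(-26.938589850078415), np.float64(426.10706763151643))
(np.float64(175.40538626437146), np.float64(108.09344895630228)) (np.float64(181.73911070099268), np.float64(264.6936147031674))
```

```bash
python3 - <<'E'
from h import *
np.set_printoptions(precision=3,suppress=True)
a,b=onz("scene",60,145,0),onz("scene",350,200,0); print("wall base",a,b)
n=np.array([-(b-a)[1],(b-a)[0]]);n/=np.linalg.norm(n)
for z in(0,.05,.1,.2,.3,.5,.7): print(z,[(onz("top",*p,z)-a)[:2]@n for p in[(60,175),(140,130),(240,75),(300,35)]])
for z in(.1,.3,.5,.6): print(z,pix("scene",onz("top",140,125,z)),pix("scene",onz("top",240,75,z)))
E
ls
```

```text
wall base [0.304 1.027 0.   ] [0.803 0.266 0.   ]
0 [np.float64(0.04429567905122071), np.float64(0.034619498909599), np.float64(0.01946436939378776), np.float64(0.024826142535512217)]
0.05 [np.float64(0.022323747911955617), np.float64(0.013072992878635076), np.float64(-0.0014158228107262574), np.float64(0.0037102134093909226)]
0.1 [np.float64(0.0003518167726905794), np.float64(-0.008473513152328789), np.float64(-0.02229601501524004), np.float64(-0.017405715716730483)]
0.2 [np.float64(-0.04359204550583961), np.float64(-0.05156652521425646), np.float64(-0.06405639942426795), np.float64(-0.05963757396897307)]
0.3 [np.float64(-0.0875359077843698), np.float64(-0.09465953727618424), np.float64(-0.10581678383329582), np.float64(-0.10186943222121582)]
0.5 [np.float64(-0.17542363234143013), np.float64(-0.1808455614000397), np.float64(-0.1893375526513516), np.float64(-0.18633314872570117)]
0.7 [np.float64(-0.26331135689849045), np.float64(-0.26703158552389517), np.float64(-0.27285832146940725), np.float64(-0.27079686523018653)]
0.1 (np.float64(280.2331530252396), np.float64(147.55571748945607)) (np.float64(372.4260854911346), np.float64(165.57351948764605))
0.3 (np.float64(267.239952292464), np.float64(67.58476664850431)) (np.float64(349.9336733355307), np.float64(77.22297785914932))
0.5 (np.float64(250.20093933971177), np.float64(-37.28747347518117)) (np.float64(320.9595382188391), np.float64(-36.587871464949586))
0.6 (np.float64(239.5238809558074), np.float64(-103.00296026754035)) (np.float64(303.0982884291845), np.float64(-106.74713593871144))
h.py
pics
```

Run:
```python
from h import *
a=cv2.imread("pics/top0.png")[0:220,0:360]
cv2.imwrite("pics/shelf.png",cv2.resize(a,(800,489),interpolation=cv2.INTER_CUBIC))
```

```text
(no output)
```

View pics/shelf.png

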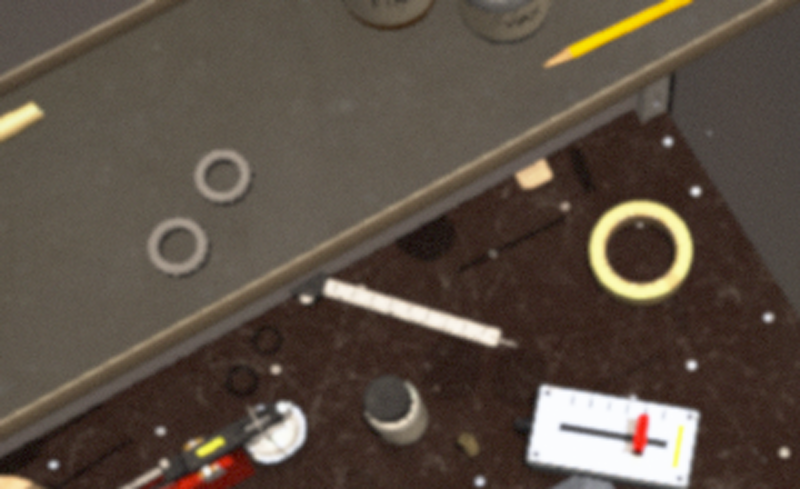

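Request:
drive_tool --series '[{"x": -1.3, "y": -0.95, "spin": 0.15}, {"x": -2.6, "y": -1.9, "spin": 0.3}, {"x": -3.9, "y": -2.85, "spin": 0.45}, {"x": -5.2, "y": -3.8, "spin": 0.6}, {"x": -6.5, "y": -4.7, "spin": 0.75}, {"x": -7.8, "y": -5.65, "spin": 0.9}, {"x": -9.1, "y": -6.6, "spin": 1.05}, {"x": -10.4, "y": -7.55, "spin": 1.2}, {"x": -11.7, "y": -8.5, "spin": 1.35}, {"x": -12.87, "y": -9.39, "spin": 1.51}]' --claw 0

```text
schema error: expected keys x, y, z, spin
```

Request:
drive_tool --series '[{"x": -1.3, "y": -0.95, "z": 0, "spin": 0.15}, {"x": -2.6, "y": -1.9, "z": 0, "spin": 0.3}, {"x": -3.9, "y": -2.85, "z": 0, "spin": 0.45}, {"x": -5.2, "y": -3.8, "z": 0, "spin": 0.6}, {"x": -6.5, "y": -4.7, "z": 0, "spin": 0.75}, {"x": -7.8, "y": -5.65, "z": 0, "spin": 0.9}, {"x": -9.1, "y": -6.6, "z": 0, "spin": 1.05}, {"x": -10.4, "y": -7.55, "z": 0, "spin": 1.2}, {"x": -11.7, "y": -8.5, "z": 0, "spin": 1.35}, {"x": -12.87, "y": -9.39, "z": 0, "spin": 1.51}]' --claw 0

```text
time: 1.35
tool_pos: [0.5554, 0.1629, 0.2466]
tool_rot: [-3.141, -0.0, 1.406]
contact_force: [-0.1, -0.2, -0.5]
opening: 0.0005
grip_force: 0.0
```

Request:
drive_tool --series '[{"x": 0, "y": 0, "z": 0, "spin": 0}, {"x": 0, "y": 0, "z": 1, "spin": 0}, {"x": 0, "y": 0, "z": 2, "spin": 0}, {"x": 0, "y": 0, "z": 3, "spin": 0}, {"x": 0, "y": 0, "z": 3, "spin": 0}, {"x": 0, "y": 0, "z": 3, "spin": 0}]'

```text
time: 2.1
tool_pos: [0.555, 0.165, 0.128]
tool_rot: [3.14, -0.001, 1.412]
contact_force: [0.5, 0.6, 0.3]
opening: 0.0006
grip_force: 0.0
```

```bash
cat >> h.py <<'E'
C=np.array([.5594,.1367]); D=np.array([.1622,.9868]); E=np.array([.9868,-.1622])
def st():
    s=ctrl.observe(); p=s["tool_pos"]; q=p[:2]-C
    print("t",s["time"],"tool",np.round(p,4),np.round(s["tool_rot"],3),"ctl x,y(mm)",np.round([1e3*q@E,1e3*q@D],1),"F along D",s["contact_force"][:2]@D,s["contact_force"])
E
python3 - <<'E'
from h import *
st()
a=ctrl.grab_frame("top")[140:230,190:350];b=ctrl.grab_frame("scene")[130:290,240:370]
A=cv2.resize(a,(800,450),interpolation=cv2.INTER_CUBIC);B=cv2.resize(b,(455,560),interpolation=cv2.INTER_CUBIC)
cv2.imwrite("pics/p1.png",np.vstack([A,cv2.resize(b[:,:],(800,985))])[:450]);cv2.imwrite("pics/p2.png",B)
E
```

```text
t 2.1 tool [0.555 0.165 0.128] [ 3.140e+00 -1.000e-03  1.412e+00] ctl x,y(mm) [-8.9 27.2] F along D 0.6969260020277234 [0.53614347 0.61812275 0.26678187]
```

View pics/p2.png

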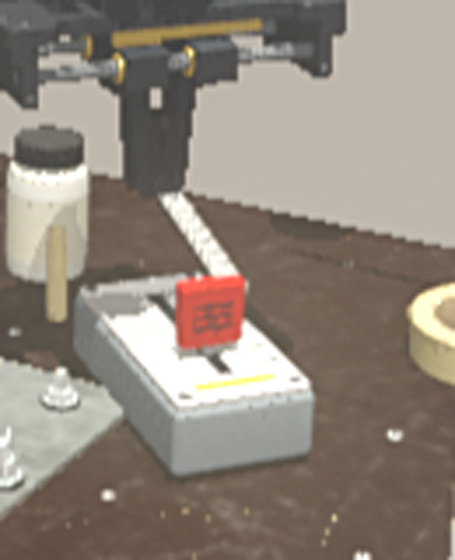

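Request:
drive_tool --series '[{"x": 0, "y": 0.2, "z": 0.5, "spin": 0}, {"x": 0, "y": 0.2, "z": 1, "spin": 0}, {"x": 0, "y": 0.2, "z": 1.5, "spin": 0}, {"x": 0, "y": 0.2, "z": 1.5, "spin": 0}, {"x": -0.4, "y": 0.2, "z": 1.5, "spin": 0}, {"x": -0.8, "y": 0.2, "z": 1.5, "spin": 0}, {"x": -0.8, "y": 0.2, "z": 1.5, "spin": 0}, {"x": -0.8, "y": 0.2, "z": 1.5, "spin": 0}]'

```text
time: 3.2
tool_pos: [0.5575, 0.1316, 0.0671]
tool_rot: [3.141, -0.001, 1.41]
contact_force: [0.4, 0.0, -0.3]
opening: 0.0002
grip_force: 0.0
```

```bash
python3 -c "
from h import *
st()"
```

```text
t 3.2 tool [0.5575 0.1316 0.0671] [ 3.141e+00 -1.000e-03  1.410e+00] ctl x,y(mm) [-1.  -5.4] F along D 0.11240001648390147 [ 0.3909306   0.04964641 -0.32969106]
```

Now push home gradually: to about −29 mm (handle at home).

Request:
drive_tool --series '[{"x": -0.1, "y": 0, "z": 0, "spin": 0}, {"x": -0.2, "y": 0, "z": 0, "spin": 0}, {"x": -0.3, "y": 0, "z": 0, "spin": 0}, {"x": -0.4, "y": 0, "z": 0, "spin": 0}, {"x": -0.48, "y": 0, "z": 0, "spin": 0}, {"x": -0.55, "y": 0, "z": 0, "spin": 0}, {"x": -0.58, "y": 0, "z": 0, "spin": 0}, {"x": -0.58, "y": 0, "z": 0, "spin": 0}, {"x": -0.58, "y": 0, "z": 0, "spin": 0}]'

```text
time: 4.32
tool_pos: [0.5536, 0.1087, 0.0667]
tool_rot: [3.141, -0.0, 1.411]
contact_force: [0.8, 2.4, -1.6]
opening: 0.0004
grip_force: 0.7
```

Run:
```python
from h import *
st()
a=ctrl.grab_frame("scene")[150:290,240:370]
cv2.imwrite("pics/p3.png",cv2.resize(a,(520,560),interpolation=cv2.INTER_CUBIC))
```

```text
t 4.325 tool [0.5536 0.1087 0.0667] [ 3.141 -0.     1.411] ctl x,y(mm) [ -1.2 -28.5] F along D 2.4674956391884053 [ 0.75455076  2.376477   -1.59776018]
```

View pics/p3.png

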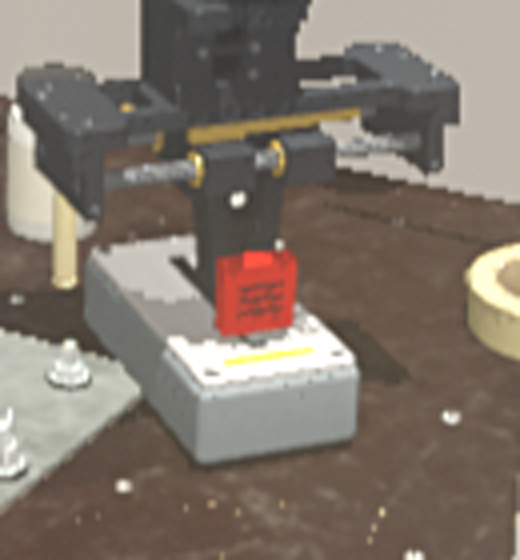

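Request:
drive_tool --series '[{"x": -0.03, "y": 0, "z": 0, "spin": 0}, {"x": -0.06, "y": 0, "z": 0, "spin": 0}, {"x": -0.06, "y": 0, "z": 0, "spin": 0}, {"x": -0.06, "y": 0, "z": 0, "spin": 0}]'

```text
time: 4.88
tool_pos: [0.5536, 0.1086, 0.0668]
tool_rot: [3.141, -0.003, 1.412]
contact_force: [2.0, 7.1, -2.7]
opening: 0.0004
grip_force: 3.6
```

```bash
python3 -c "
from h import *
st()
p=[C[0]-.039*0,0]
for y in(-.045,-.027):
  q=C+D*(y-.006); print(y,[pix('scene',[*(q+E*x),.088]) for x in(-.018,.018)])"
```

```text
t 4.875 tool [0.5536 0.1086 0.0668] [ 3.141e+00 -3.000e-03  1.412e+00] ctl x,y(mm) [ -1.2 -28.7] F along D 7.305213792299283 [ 1.9686219   7.07935075 -2.65694702]
-0.045 [(np.float64(295.1020790441721), np.float64(214.8801500832051)), (np.float64(313.4124705599054), np.float64(212.2042984165826))]
-0.027 [(np.float64(291.13862160291), np.float64(211.0680128262827)), (np.float64(309.21732990390626), np.float64(208.48270240337084))]
```

Request:
drive_tool --series '[{"x": 0.3, "y": 0, "z": 0, "spin": 0}, {"x": 0.3, "y": 0, "z": -0.8, "spin": 0}, {"x": 0.3, "y": 0, "z": -1.5, "spin": 0}, {"x": -0.4, "y": 0, "z": -1.5, "spin": 0}, {"x": -1.2, "y": 0, "z": -1.5, "spin": 0}, {"x": -1.2, "y": 0, "z": -1.5, "spin": 0}, {"x": -1.2, "y": 0, "z": -0.8, "spin": 0}, {"x": -1.2, "y": 0, "z": 0, "spin": 0}, {"x": -1.2, "y": 0, "z": 0, "spin": 0}, {"x": -1.2, "y": 0, "z": 0, "spin": 0}]'

```text
time: 6.12
tool_pos: [0.5461, 0.0592, 0.0675]
tool_rot: [3.141, -0.0, 1.411]
contact_force: [0.7, 0.7, -0.1]
opening: 0.0005
grip_force: 0.0
```

```bash
python3 -c "
from h import *
st()
cv2.imwrite('pics/p4.png',cv2.resize(ctrl.grab_frame('top')[150:240,220:340],(800,600),interpolation=cv2.INTER_CUBIC))"
```

```text
t 6.125 tool [0.5461 0.0592 0.0675] [ 3.141 -0.     1.411] ctl x,y(mm) [ -0.5 -78.6] F along D 0.8247210000202708 [ 0.74086042  0.71397795 -0.07462235]
```

View pics/p4.png

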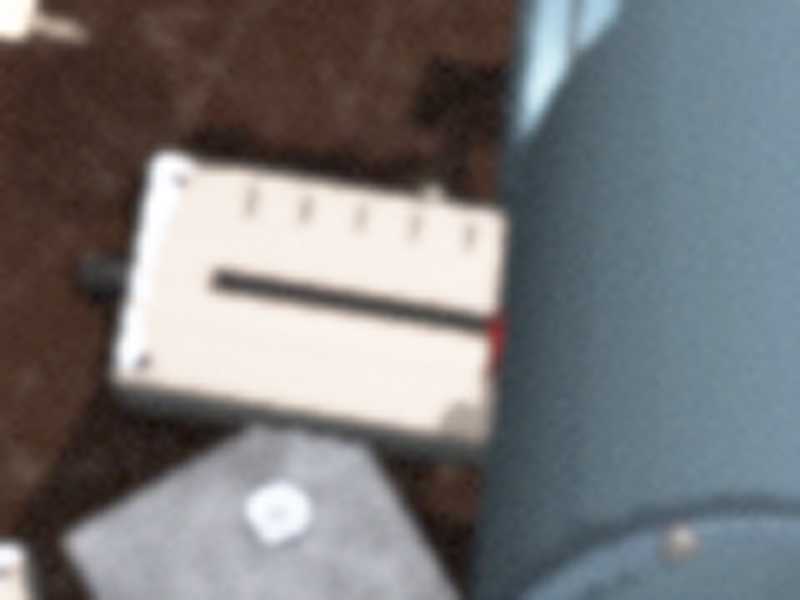

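Request:
drive_tool --series '[{"x": 0.15, "y": 0, "z": 0, "spin": 0}, {"x": 0.3, "y": 0, "z": 0, "spin": 0}, {"x": 0.42, "y": 0, "z": 0, "spin": 0}, {"x": 0.5, "y": 0, "z": 0, "spin": 0}, {"x": 0.5, "y": 0, "z": 0, "spin": 0}, {"x": 0.5, "y": 0, "z": 0, "spin": 0}]'

```text
time: 6.92
tool_pos: [0.5488, 0.0781, 0.0668]
tool_rot: [3.141, 0.0, 1.41]
contact_force: [-0.7, -2.5, 1.8]
opening: 0.0003
grip_force: 1.2
```

```bash
python3 -c "
from h import *
st()"
```

```text
t 6.925 tool [0.5488 0.0781 0.0668] [3.141 0.    1.41 ] ctl x,y(mm) [ -1.  -59.6] F along D -2.5752580139092185 [-0.72084951 -2.49122033  1.78373117]
```

Request:
drive_tool --series '[{"x": 0.06, "y": 0, "z": 0, "spin": 0}, {"x": 0.12, "y": 0, "z": 0, "spin": 0}, {"x": 0.17, "y": 0, "z": 0, "spin": 0}, {"x": 0.21, "y": 0, "z": 0, "spin": 0}, {"x": 0.25, "y": 0, "z": 0, "spin": 0}, {"x": 0.25, "y": 0, "z": 0, "spin": 0}, {"x": 0.25, "y": 0, "z": 0, "spin": 0}]'

```text
time: 7.8
tool_pos: [0.5502, 0.0887, 0.0667]
tool_rot: [-3.141, -0.0, 1.411]
contact_force: [0.5, -0.1, 0.0]
opening: 0.0007
grip_force: 0.0
```

```bash
python3 -c "
from h import *
st()
c=ctrl.grab_frame('scene')
m=(c[:,:,2].astype(int)-np.maximum(c[:,:,0],c[:,:,1])>90)[150:270,270:340]; v,u=np.nonzero(m); print('red px u',u.min()+270,u.max()+270,'v',v.min()+150,v.max()+150,u.mean()+270,v.mean()+150,len(u))
for y in(-.045,-.027,-.009,.009): q=C+D*y; print(y,pix('scene',[*q,.07]),pix('top',[*q,.088]))"
```

```text
t 7.8 tool [0.5502 0.0887 0.0667] [-3.141 -0.     1.411] ctl x,y(mm) [ -1.3 -48.8] F along D -0.0013692994275192293 [ 0.54516733 -0.0909966   0.00088426]
red px u 290 294 v 212 228 291.5 220.5 42
-0.045 (np.float64(302.57132937638113), np.float64(221.3553351543332)) (np.float64(297.0547316471349), np.float64(195.2660927906748))
-0.027 (np.float64(298.56681991561084), np.float64(217.51460066643068)) (np.float64(288.5005691182018), np.float64(193.97724774733084))
-0.009 (np.float64(294.6834548237579), np.float64(213.79005602906398)) (np.float64(279.9505885278428), np.float64(192.6890327914776))
0.009 (np.float64(290.91581872688863), np.float64(210.1765073442947)) (np.float64(271.404786810123), np.float64(191.4014474611744))
```

Request:
drive_tool --series '[{"x": 0.1, "y": 0, "z": 0, "spin": 0}, {"x": 0.17, "y": 0, "z": 0, "spin": 0}, {"x": 0.24, "y": 0, "z": 0, "spin": 0}, {"x": 0.3, "y": 0, "z": 0, "spin": 0}, {"x": 0.35, "y": 0, "z": 0, "spin": 0}, {"x": 0.4, "y": 0, "z": 0, "spin": 0}, {"x": 0.44, "y": 0, "z": 0, "spin": 0}, {"x": 0.44, "y": 0, "z": 0, "spin": 0}, {"x": 0.44, "y": 0, "z": 0, "spin": 0}]'

```text
time: 8.98
tool_pos: [0.5531, 0.1063, 0.0667]
tool_rot: [-3.142, -0.0, 1.411]
contact_force: [-0.5, 0.5, -0.3]
opening: 0.0005
grip_force: 0.0
```

```bash
python3 -c "
from h import *
st()
cv2.imwrite('pics/p5.png',cv2.resize(np.hstack([ctrl.grab_frame('top')[150:240,220:320],ctrl.grab_frame('scene')[180:270,250:350]]),(800,360),interpolation=cv2.INTER_CUBIC))"
```

```text
t 8.975 tool [0.5531 0.1063 0.0667] [-3.142 -0.     1.411] ctl x,y(mm) [ -1.3 -31.1] F along D 0.3918055605679836 [-0.53493645  0.48497391 -0.3415291 ]
```

View pics/p5.png

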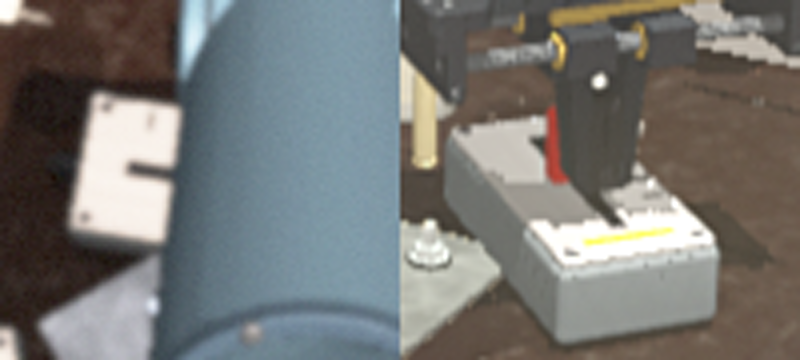

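Request:
drive_tool --series '[{"x": 0.1, "y": 0, "z": 0, "spin": 0}, {"x": 0.17, "y": 0, "z": 0, "spin": 0}, {"x": 0.24, "y": 0, "z": 0, "spin": 0}, {"x": 0.3, "y": 0, "z": 0, "spin": 0}, {"x": 0.35, "y": 0, "z": 0, "spin": 0}, {"x": 0.4, "y": 0, "z": 0, "spin": 0}, {"x": 0.44, "y": 0, "z": 0, "spin": 0}, {"x": 0.44, "y": 0, "z": 0, "spin": 0}, {"x": 0.44, "y": 0, "z": 0, "spin": 0}]'

```text
time: 10.2
tool_pos: [0.5559, 0.1237, 0.0667]
tool_rot: [-3.142, -0.0, 1.411]
contact_force: [0.1, -0.7, 0.3]
opening: 0.0004
grip_force: 0.0
```

```bash
python3 -c "
from h import *
st()"
```

```text
t 10.2 tool [0.5559 0.1237 0.0667] [-3.142 -0.     1.411] ctl x,y(mm) [ -1.4 -13.4] F along D -0.6693414664773949 [ 0.09432749 -0.69379954  0.25720649]
```

Force is about zero, so it has snapped ahead. I'll back off, rise and pull well to −y so the top camera can see the lever.

Request:
drive_tool --series '[{"x": -0.6, "y": 0, "z": 0, "spin": 0}, {"x": -0.6, "y": 0, "z": -1.2, "spin": 0}, {"x": -0.6, "y": 0, "z": -2.4, "spin": 0}, {"x": -1.5, "y": 0, "z": -3.4, "spin": 0}, {"x": -2.5, "y": 0, "z": -3.6, "spin": 0}, {"x": -3.5, "y": 0, "z": -3.6, "spin": 0}, {"x": -4.2, "y": 0, "z": -3.6, "spin": 0}, {"x": -4.2, "y": 0, "z": -3.6, "spin": 0}, {"x": -4.2, "y": 0, "z": -3.6, "spin": 0}]'

```text
time: 11.32
tool_pos: [0.5294, -0.0413, 0.2107]
tool_rot: [-3.142, -0.001, 1.412]
contact_force: [-0.1, 0.2, 0.4]
opening: 0.0004
grip_force: 0.0
```

```bash
python3 -c "
from h import *
st()
print(pix('top',[*(C+D*.009),.088]),ctrl.observe()['joint_vel'])
cv2.imwrite('pics/p6.png',cv2.resize(ctrl.grab_frame('top')[80:290,120:400],(800,600),interpolation=cv2.INTER_CUBIC))"
```

```text
t 11.325 tool [ 0.5294 -0.0413  0.2107] [-3.142e+00 -1.000e-03  1.412e+00] ctl x,y(mm) [  -0.7 -180.5] F along D 0.21052657406074962 [-0.14880426  0.23780161  0.35208193]
(np.float64(271.404786810123), np.float64(191.4014474611744)) [-0.01426847  0.00268443 -0.0076688  -0.00167158  0.0026426  -0.00011397
  0.00193644]
```

View pics/p6.png

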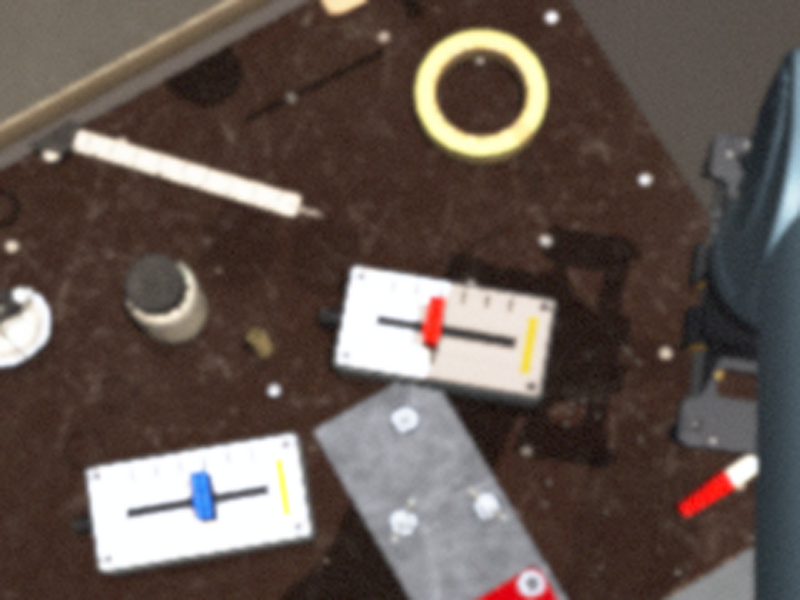

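The picture shows the red handle at pixel (271.6, 192.7); the third notch should appear at (271.4, 191.4). The blue lever and the bystanders look unchanged.

```bash
python3 -c "
from rig import ctrl
print(ctrl.sign_off())"
```

```text
the job is handed in; nothing more can be done
None
```

I pushed the red lever to its home stop and then forward three clicks; the last top picture shows it resting in the third notch, with the blue lever and the bystanders in view apparently undisturbed. The job is handed in, but the sign-off gave no verdict.

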